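# Lock a weighing turntable for transport

## Task

Lock the turntable for transport: with a fingertip, push the orange peg round until the slot across the blue disc lines up with the steel locking bar (either way round will do), then push the bar's red thumb plate so that the bar goes right through the disc and the plate comes up against its guide. Push only: do not lift the bar, and leave the weights, jar, brush and forceps where they are.

Things in the scene. Friction and masses are not known exactly. Their poses are not given: they have to be found in the camera images.
- unit: the white turntable unit, fixed to the bench. Origin on the bench under the disc's axis. Its flat deck is 30 mm above the bench, from x -60 to +75 and y -80 to +205 mm in its own frame. The locking bar slides on the deck along the line x = 0, towards -y: through the guide, the disc's slot and the keeper.
- guide_end (a point): on the deck, mid-channel at the guide's rear end (unit y = +82 mm), where the thumb plate stops. Guide: two aluminium cheeks, unit y +46 to +82, 20 mm high, 40 wide over all, open-topped channel 16 wide between them
- keeper (a point): on the deck, in the middle of the keeper beyond the disc: two aluminium cheeks, unit y -66 to -46, 20 mm high, 44 wide over all, open-topped channel 20 wide between them
- disc (a joint): angle of the blue disc (rad), counter-clockwise from above. 80 mm across, top 50 mm above the bench; a slot 20 mm wide runs straight across through its centre, open at the top and both ends, down to the deck. At 0 and at 3.14 the slot lies along the unit's y, in line with the bar. Stops at -0.3 and 3.44. Rubbing (0.05 N m) holds it where it is left.
- disc_peg (a point): top centre of the orange finger peg on the disc: upright, 12 mm thick, standing 28 mm above the disc's top (78 mm above the bench), 26 mm from the disc's axis, at right angles to the slot. At joint 0 it lies on the unit's +x side of the axis, at 1.57 on the +y side, at 3.14 on the -x side
- bar: the loose locking bar, steel, about 250 g, flat on the deck in the guide, which holds it only sideways. Origin: on its underside at the front face of its thumb plate, on its centre line. From there it runs 142 mm along its own -y, 14 wide, 14 high, the last 18 tapering to 6 wide. Starts drawn back, nose just short of the disc. Fully home: origin at unit y = +82 mm, nose in the keeper
- bar_nose (a point): the middle of the bar's nose end face, 7 mm above the bar's underside
- bar_thumb (a point): middle of the back (+y) face of the red thumb plate, where to push; 30 mm above the bar's underside (60 mm above the bench). The plate stands across the bar's tail: 44 mm wide, 8 thick, from 1 to 42 mm above the deck
- deck_weight: small steel cylinder weight, 22 mm across, 34 high, loose on the unit's deck beside the thumb plate's path; leave it. Origin under its centre
- brass_weight: brass cylinder weight, 29 mm across, 46 high, loose on the bench beside the unit; leave it. Origin under its centre
- steel_weight: steel cylinder weight, 38 mm across, 58 high, loose on the bench beside the unit; leave it. Origin under its centre
- sample_jar: amber jar with white cap, 40 mm across, 50 high, loose on the bench beside the unit; leave it. Origin under its centre
- brush: small dusting brush, 150 mm long along its own x, lying on the bench on the robot's side of the unit; leave it
- forceps: steel weight forceps, about 140 mm long along its own x, 20 wide, 5 thick, lying on the bench on the robot's side of the unit; leave it
Things that resemble listed ones, but are neither listed nor needed, are in the scene too. Leave any turquoise or yellow look-alike of the bar alone.

How it is judged (in metres and radians):
On the way, in this order (a step that is already met when the one before it is completed fails the run):
1. the disc is turned until its slot is in line with the bar (within 0.2 rad), the bar still drawn back ((value of joint disc between -0.2 and 0.2 rad or value of joint disc between 2.9416 and 3.3416 rad) and y of bar in the frame of unit above 0.16 m), for 0.2 s.
2. the bar is pushed through the disc and fully home ((value of joint disc between -0.12 and 0.12 rad or value of joint disc between 3.0216 and 3.2616 rad) and y of bar in the frame of unit below 0.0855 m), for 0.1 s.
At the end, for the whole second after the job is handed in: the bar lies flat and at rest on the deck through the disc's slot, its nose in the keeper, its thumb plate within 3.5 mm of the guide's cheeks, the disc within 0.12 rad of in line (all of step 2 and y of bar_nose in the frame of unit below -0.054 m and x of bar_nose in the frame of unit between -0.005 and 0.005 m and height (world z) of bar below 0.034 m and height (world z) of bar_nose below 0.041 m and linear speed of bar below 0.01 m/s); the robot touches nothing.
It fails at once if the bar is lifted: its underside more than 12 mm above the deck at the plate, or its nose raised as much (height (world z) of bar above 0.042 m or height (world z) of bar_nose above 0.049 m).
It fails at once if a weight, the jar, the brush or the forceps is moved by more than 20 mm (distance of any of deck_weight, brass_weight, steel_weight, sample_jar, brush, forceps from where it was at the start of the episode above 0.02 m).
It also fails if it takes over 51 s, if anything falls off the work surface, if the arm or the gripper's body presses on something with over 40 N, if the wrist force passes 120 N, or if a joint passes its speed limit or range.

## Robot

A 6-joint arm with a two-finger parallel gripper is mounted at the origin on the work surface. World frame = base frame: x ahead of the robot, y to its left, z up, the work surface at z = 0. Lengths are in m, angles in degrees, forces in N, time in s.
With the tool pointing down it reaches from about 0.375 to 0.9 m from the base axis. Payload 3.1 kg.
Tool frame: the origin (TCP) lies midway between the tips of the shut fingers; the grasp point (between the pads) lies 19 mm behind it; z points along the fingers, y is the direction in which the jaws open and shut (so a half turn about z gives the same grasp; the last joint's range is limited). The gripper opens to 87 mm and grips with 3 to 60 N. Pads are 19 mm wide; open, the fingers measure 117 mm over their backs; the gripper's body (75 mm by 190 mm) begins 51 mm behind the grasp point.
Start: joints at [-83.738, 30.224, 82.088, -0, 67.689, -10.227], TCP at [0.177, -0.599, 0.223] pointing down, gripper open.
Joint ranges: [-176.69, 176.69], [-43.24, 126.21], [12.49, 139.97], [-82, 262], [0, 151.66], [-163.58, 163.58]. Speed limits (degrees/s): [159.86, 159.86, 180, 180, 180, 180].

## Interface

Orientations are given as a 3x3 rotation matrix whose columns are the frame's x, y, z axes.
In Python, from rig import bot gives the robot as it stands.
- The arm moves only by the tool carry_out, never from a script. Its arguments are lists of equal length, an entry for each row: "grip": the gripper's target within -1 to 1 (fully open at 1, half-way at 0, shut at -1); "slide": the shift along the tool's x, y, z in mm, a list of three; "twist": the turn, a rotation vector about the tool's x, y, z in rad, a list of three. In form: {"grip": [grip, ...], "slide": [[dx, dy, dz], ...], "twist": [[wx, wy, wz], ...]}. A call has 1 to 12 rows; each row shifts and turns the pose as measured when the row begins, along the tool's axes as they then stand; what a row does not reach is not made up. A row lasts 1/10 s, in which the tool goes at most 50 mm and 8.59 degrees, less where a joint would pass 70% of its speed; a pose out of reach is approached as far as the arm can. A call is refused whole if a number of a shift passes 50 or a number of a turn 0.15, either way. A call with a gripper value outside its range is refused whole. The fingers move at their own pace and stop on an object; the grip force is fixed at half the most. Time passes only in rows, so rows that do not move let the fingers close. It gives the time, the measured TCP pose, the force and the opening at its end, in the units of the state.
- bot.read_state(): the state, without advancing time (a new reading comes with each control period).
- bot.capture(name): name is "scene" or "top" or "wrist"; returns a dict with "color" (480x640x3 uint8, red, green, blue), "depth" (480x640 float32, m along the optical axis (not along the pixel's ray), 0 where there is no reading), "fx", "fy", "cx", "cy" (pixels), "position" and "rotation" of the camera in the world; the wrist camera has in their place "T_tool_cam" (4x4, takes a point from camera to tool coordinates, whose origin is the TCP and whose axes are the flange's). Camera axes: x right, y up, looking along -z (the intrinsics and any distortion apply to the point x, -y, -z); pixel columns grow to the right and rows downward; lengths in m; the calibration is good to about 2 mm. A picture is of the moment at which its call begins: read the wrist's pose just before it.
- bot.hand_in(): hands the job in, once; it reports no verdict.
The state is a dict: "time_s": time; "joint_positions": joint angles; "qvel": joint speeds; "tau": joint torques, N m; "position": TCP position; "tcp_rot": TCP orientation; "force": force on the tool from outside, world axes, zero at the start; "moment": the same for the moment, N m; "opening": opening from 0.0 (shut) to 1.0 (fully open).
Only numpy, scipy, OpenCV 4.12 (cv2) and the standard library are available. Lean on these libraries where they do the work, as an engineer would, in place of code of your own. Each camera call takes 0.05 s, during which the arm holds its last target.

## Working session

There is one attempt and no reset: what is moved stays moved. The work goes in short steps, Python scripts to look and compute and a tool call to move; the robot and the scene stay as the last step left them, time stands still between calls to the robot, and variables do not carry over. Pictures are saved under pics/ and viewed, and the job is handed in when it is done.

Besides the shell and the picture viewer there is one more tool, called by a JSON object that holds its "method" and its "body". carry_out: Moves the arm, as the interface text tells. Its arguments: {"type":"object","properties":{"grip":{"type":"array"},"slide":{"type":"array"},"twist":{"type":"array"}},"required":["grip","slide","twist"]}

```bash
mkdir -p pics; ls; cat > h.py <<'E'
import numpy as np, cv2
from rig import bot
def cap(n,f):
    s=bot.read_state(); c=bot.capture(n); cv2.imwrite('pics/'+f+'.png',c['color'][...,::-1])
    if n=='wrist':
        T=np.eye(4);T[:3,:3]=np.array(s['tcp_rot']);T[:3,3]=s['position']
        W=T@np.array(c['T_tool_cam'])
    else:
        W=np.eye(4);W[:3,:3]=np.array(c['rotation']);W[:3,3]=c['position']
    np.savez('pics/'+f+'.npz',d=c['depth'],rgb=c['color'],W=W,K=[c['fx'],c['fy'],c['cx'],c['cy']])
    print(n,{k:v for k,v in c.items() if k not in('color','depth')})
    return c
def load(f):
    z=np.load('pics/'+f+'.npz');d=z['d'];fx,fy,cx,cy=z['K'];W=z['W']
    v,u=np.mgrid[:480,:640]
    P=np.stack([(u-cx)/fx*d,-(v-cy)/fy*d,-d],-1)
    return z['rgb'],d,P@W[:3,:3].T+W[:3,3]
E
python3 - <<'E'
from h import *
cap('scene','s0');cap('top','t0');print(bot.read_state())
E
```

```text
pics
scene {'fx': 612.6402885058601, 'fy': 612.6402885058601, 'cx': 314.5935110455777, 'cy': 238.17129201290925, 'position': array([ 0.98031626, -0.34079539,  0.67516252]), 'rotation': array([[ 0.57025098, -0.58228801,  0.57944326],
       [ 0.8213085 ,  0.39012602, -0.41623795],
       [ 0.01631447,  0.71326178,  0.70070784]])}
top {'fx': 535.3582965300155, 'fy': 535.3582965300155, 'cx': 319.6939612189186, 'cy': 238.56083066145834, 'position': array([ 3.56991186e-01, -3.85537885e-05,  8.38160598e-01]), 'rotation': array([[ 0.00538334,  0.98312746, -0.18284259],
       [-0.99994826,  0.00687069,  0.00750204],
       [ 0.00863172,  0.18279274,  0.98311358]])}
{'time_s': 0.1, 'joint_positions': array([-8.37393977e+01,  3.02737198e+01,  8.21504449e+01, -1.46658983e-03,
        6.76901041e+01, -1.02284756e+01]), 'qvel': array([-0.03211656, -0.16490336, -0.16983174, -0.04170896, -0.01434895,
       -0.0816576 ]), 'tau': array([ 1.40488173e-04, -4.40984058e+01, -1.77150142e+01,  6.34497358e-02,
        5.34155988e-02, -5.07708376e-05]), 'position': array([ 0.17732916, -0.59860934,  0.22166087]), 'tcp_rot': array([[ 9.58871134e-01,  2.83841665e-01, -2.41026694e-04],
       [ 2.83841575e-01, -9.58869147e-01,  1.97988890e-03],
       [ 3.30861903e-04, -1.96687171e-03, -9.99998011e-01]]), 'force': array([-0.77501296, -0.39180918,  0.14302532]), 'moment': array([-0.03037111, -0.00128113, -0.0255237 ]), 'opening': 1.000427667312059}
```

View pics/s0.png

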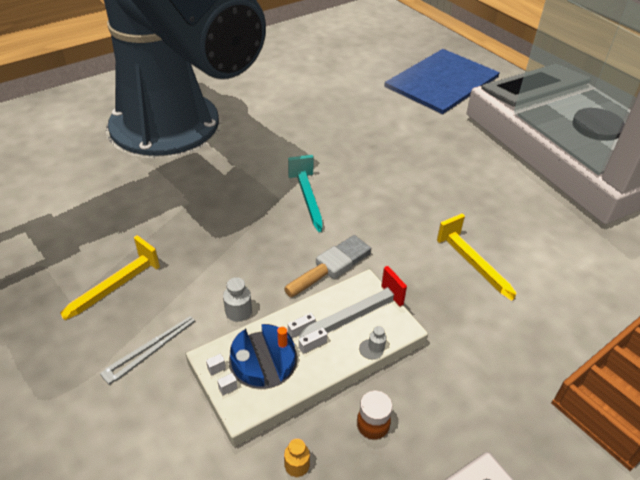

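View pics/t0.png

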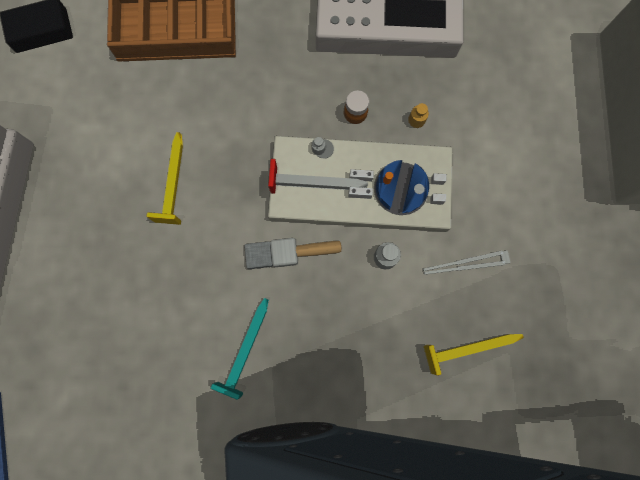

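The scene view shows the disc with its peg at about (283,337), the bar and its red plate at (394,286), and the deck weight at (377,340). In the top view the peg is at (389,177), the axis near (403,188) and the red plate at (272,176). Unit +y runs left in the top image (world +y). Next I measure.

```bash
cat > m.py <<'E'
from h import *
for f in ['t0','s0']:
    rgb,d,P=load(f)
    hsv=cv2.cvtColor(rgb,cv2.COLOR_RGB2HSV);H,S,V=[hsv[...,i].astype(int) for i in range(3)]
    z=P[...,2]; ok=d>0
    reg=ok&(abs(P[...,0]-0.55)<0.25)&(abs(P[...,1])<0.3)
    deck=(reg&(abs(z-0.03)<0.006)&(S<70)).astype(np.uint8)
    deck=cv2.morphologyEx(deck,cv2.MORPH_OPEN,np.ones((3,3)))
    n,l,st,_=cv2.connectedComponentsWithStats(deck); k=1+np.argmax(st[1:,4])
    p=P[l==k]; r=cv2.minAreaRect((p[:,:2]*1000).astype(np.float32)); print(f,'deck',r,np.median(p[:,2]))
    print(cv2.boxPoints(r).round(1).tolist())
    b=reg&(H>100)&(H<130)&(S>150)&(z>.035)&(abs(z-.05)<.006); p=P[b]
    print(' disc top',b.sum(),cv2.minEnclosingCircle((p[:,:2]*1000).astype(np.float32)),np.median(p[:,2]))
    o=reg&(H>3)&(H<16)&(S>170)&(V>120)&(z>.053)&(z<.09); p=P[o]
    print(' peg',o.sum(),p.mean(0) if len(p) else 0, p[p[:,2]>.074].mean(0) if len(p) else 0, p.min(0),p.max(0))
    o=reg&((H<3)|(H>174))&(S>170)&(z>.02)&(z<.09); p=P[o]
    print(' red',o.sum(),p.mean(0),p.min(0),p.max(0)); q=p[p[:,2]>.068]
    print('  top edge',len(q),q.mean(0),cv2.minAreaRect((q[:,:2]*1000).astype(np.float32)))
E
python3 m.py
```

```text
t0 deck ((599.9412841796875, -70.52899169921875), (284.6862487792969, 135.81246948242188), 86.77590942382812) 0.02890675188831282
[[524.0999755859375, -208.8000030517578], [659.7000122070312, -216.5], [675.7000122070312, 67.80000305175781], [540.0999755859375, 75.4000015258789]]
 disc top 1126 ((588.2843627929688, -132.6512451171875), 40.26752471923828) 0.04885078662166337
 peg 42 [ 0.5949248  -0.10768209  0.07685304] [ 0.59479608 -0.10764571  0.07699965] [ 0.5896914  -0.11235729  0.07391557] [ 0.59970633 -0.10329871  0.07954592]
 red 204 [0.59706536 0.06582692 0.06533199] [0.577866   0.06181768 0.03519308] [0.62068332 0.07102742 0.07444323]
  top edge 137 [0.59940486 0.06644069 0.07080837] ((599.357666015625, 66.47400665283203), (7.457719326019287, 42.54104995727539), 87.16927337646484)
s0 deck ((599.1256103515625, -72.76606750488281), (285.2269592285156, 137.86569213867188), 86.41356658935547) 0.03017166910715724
[[521.4000244140625, -210.8000030517578], [659.0, -219.39999389648438], [676.7999877929688, 65.30000305175781], [539.2000122070312, 73.9000015258789]]
 disc top 1625 ((588.9178466796875, -133.8582000732422), 40.93961715698242) 0.05011681603553564
 peg 151 [ 0.59706616 -0.11107436  0.07043403] [ 0.59565942 -0.10978268  0.07767162] [ 0.58957266 -0.115857    0.05315665] [ 0.60143817 -0.10388102  0.08029401]
 red 490 [0.60345102 0.06207939 0.05990666] [0.57791994 0.05829188 0.03543342] [0.62292402 0.06916833 0.07466939]
  top edge 165 [0.60126728 0.06357407 0.07140196] ((600.1367797851562, 64.51171875), (8.47255802154541, 44.7221565246582), 87.17166137695312)
```

```bash
cat >> h.py <<'E'
O=np.array([588.6,-133.3]);th=np.radians(-3.25);R2=np.array([[np.cos(th),-np.sin(th)],[np.sin(th),np.cos(th)]])
def u2w(p): return O+R2@np.array(p)
def w2u(p): return R2.T@(np.array(p)-O)
def st():
    s=bot.read_state();p=np.array(s['position'])*1000;R=np.array(s['tcp_rot'])
    print('t',s['time_s'],'w',p.round(1),'unit',w2u(p[:2]).round(1),'yaw',np.degrees(np.arctan2(R[1,0],R[0,0])).round(2),'zax',R[:,2].round(3),'F',s['force'].round(1),'op',round(s['opening'],3),'q',s['joint_positions'].round(0))
    return p,R
def togo(ux,uy,z,yaw=None):
    p,R=st(); w=np.r_[u2w([ux,uy]),z]; 
    rot=None
    if yaw is not None:
        from scipy.spatial.transform import Rotation as Ro
        c,s=np.cos(np.radians(yaw)),np.sin(np.radians(yaw)); Rt=np.array([[c,s,0],[s,-c,0],[0,0,-1]])
        rot=Ro.from_matrix(R.T@Rt).as_rotvec(); print('twist',rot.round(3)); R=Rt
    print('slide(after twist)',(R.T@(w-p)).round(1))
E
python3 - <<'E'
from h import *
togo(-9.5,48,222,35.7)
rgb,d,P=load('t0');z=P[...,2]
# deck weight
u=(P[...,:2]*1000-O)@R2
m=(z>.055)&(z<.07)&(abs(u[...,0]-40)<30)&(u[...,1]>90)&(u[...,1]<185)
print('deckw',m.sum(),u[m].mean(0),u[m].min(0),u[m].max(0))
E
```

```text
t 0.1 w [ 177.3 -598.6  221.7] unit [-384.2 -487.9] yaw 16.49 zax [-0.     0.002 -1.   ] F [-0.8 -0.4  0.1] op 1.0 q [-84.  30.  82.  -0.  68. -10.]
twist [-0.002 -0.001 -0.335]
slide(after twist) [ 6.283e+02 -1.812e+02 -3.000e-01]
deckw 70 [ 56.1822055  134.16475007] [ 47.61087674 127.86382025] [ 63.25525704 140.4832933 ]
```

{"method": "carry_out", "body": {"grip": [-1,-1,-1], "slide": [[0,0,0],[0,0,0],[0,0,0]], "twist": [[0,0,-0.112],[0,0,-0.112],[0,0,-0.112]]}}

```text
time_s: 0.4
position: [0.1772, -0.5974, 0.2199]
tcp_rot: [[0.805, 0.594, -0.001], [0.594, -0.805, 0.006], [0.003, -0.005, -1.0]]
force: [-0.1, -0.1, -0.0]
opening: 0.815
```

```bash
python3 -c "
from h import *
togo(-9.5,48,222,35.7)"
```

```text
t 0.4 w [ 177.2 -597.4  219.9] unit [-384.4 -486.6] yaw 36.43 zax [-0.001  0.006 -1.   ] F [-0.1 -0.1 -0. ] op 0.815 q [-84.  30.  82.   0.  68. -30.]
twist [-0.005 -0.003  0.013]
slide(after twist) [ 627.7 -180.1   -2.1]
```

{"method": "carry_out", "body": {"grip": [-1,-1,-1,-1,-1,-1,-1,-1,-1,-1,-1,-1], "slide": [[40,-11.5,0],[40,-11.5,0],[40,-11.5,0],[40,-11.5,0],[40,-11.5,0],[40,-11.5,0],[40,-11.5,0],[40,-11.5,0],[40,-11.5,0],[40,-11.5,0],[40,-11.5,0],[40,-11.5,0]], "twist": [[0,0,0],[0,0,0],[0,0,0],[0,0,0],[0,0,0],[0,0,0],[0,0,0],[0,0,0],[0,0,0],[0,0,0],[0,0,0],[0,0,0]]}}

```text
time_s: 1.6
position: [0.4876, -0.1906, 0.2169]
tcp_rot: [[0.81, 0.586, -0.004], [0.586, -0.81, 0.009], [0.002, -0.01, -1.0]]
force: [1.4, 0.3, 1.0]
opening: 0.003
```

```bash
python3 -c "
from h import *
togo(-9.5,48,222,35.7)"
```

```text
t 1.6 w [ 487.6 -190.6  216.9] unit [-97.6 -63. ] yaw 35.86 zax [-0.004  0.009 -1.   ] F [1.4 0.3 1. ] op 0.003 q [-34.  23.  97.   0.  61.  20.]
twist [-0.01  -0.002  0.003]
slide(after twist) [138.2 -30.9  -5.1]
```

{"method": "carry_out", "body": {"grip": [-1,-1,-1,-1,-1,-1], "slide": [[30,-7,0],[30,-7,0],[30,-7,0],[30,-7,0],[12,-3,0],[0,0,0]], "twist": [[-0.01,0,0],[0,0,0],[0,0,0],[0,0,0],[0,0,0],[0,0,0]]}}

```text
time_s: 2.2
position: [0.5801, -0.0776, 0.2149]
tcp_rot: [[0.806, 0.593, -0.002], [0.593, -0.806, 0.003], [-0.0, -0.003, -1.0]]
force: [-0.4, -0.4, -0.9]
opening: 0.005
```

```bash
python3 -c "
from h import *
togo(-9.5,48,60,35.7); cap('wrist','w1');cap('top','t1')"
```

```text
t 2.2 w [580.1 -77.6 214.9] unit [-11.7  55.2] yaw 36.34 zax [-0.002  0.003 -1.   ] F [-0.4 -0.4 -0.9] op 0.005 q [-19.  28.  88.   0.  64.  35.]
twist [-0.003  0.     0.011]
slide(after twist) [ -2.8   6.9 154.9]
wrist {'fx': 344.7203895745419, 'fy': 344.7203895745419, 'cx': 315.4534976984239, 'cy': 236.66273695884382, 'T_tool_cam': array([[-8.23871923e-04,  9.60257611e-01,  2.79114028e-01,
         7.69634087e-02],
       [ 9.99999484e-01,  6.25412497e-04,  8.00082995e-04,
         8.61784188e-04],
       [ 5.93724385e-04,  2.79114544e-01, -9.60257632e-01,
        -1.61986882e-01],
       [ 0.00000000e+00,  0.00000000e+00,  0.00000000e+00,
         1.00000000e+00]])}
top {'fx': 535.3582965300155, 'fy': 535.3582965300155, 'cx': 319.6939612189186, 'cy': 238.56083066145834, 'position': array([ 3.56991186e-01, -3.85537885e-05,  8.38160598e-01]), 'rotation': array([[ 0.00538334,  0.98312746, -0.18284259],
       [-0.99994826,  0.00687069,  0.00750204],
       [ 0.00863172,  0.18279274,  0.98311358]])}
```

View pics/w1.png

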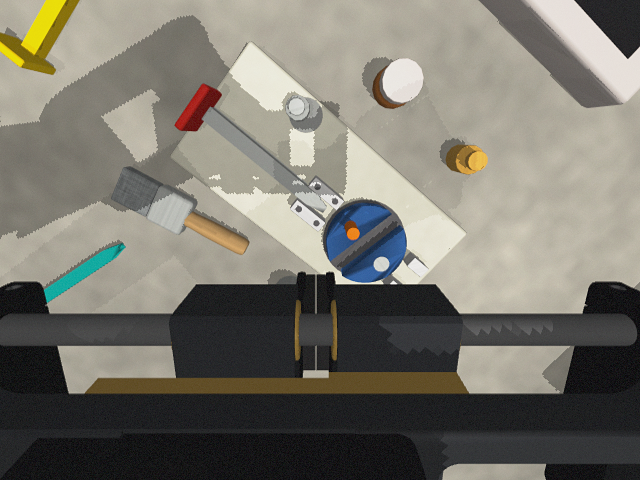

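The wrist view shows the shut fingers at (316,280), the peg at (353,233) and the disc centre near (366,240). I'll cross-check the peg and axis with this camera.

```bash
cat > pg.py <<'E'
from h import *
import sys
def peg(f):
    rgb,d,P=load(f)
    hsv=cv2.cvtColor(rgb,cv2.COLOR_RGB2HSV);H,S,V=[hsv[...,i].astype(int) for i in range(3)]
    z=P[...,2]*1000;u=(P[...,:2]*1000-O)@R2
    reg=(d>0)&(np.hypot(u[...,0],u[...,1])<60)
    b=reg&(H>100)&(H<130)&(S>150)&(abs(z-50)<6)
    if b.sum()>300: 
        c=cv2.minEnclosingCircle(u[b].astype(np.float32)); print(f,'disc',np.round(c[0],1),round(c[1],1),np.median(z[b]).round(1))
    o=reg&(H>3)&(H<16)&(S>170)&(V>120)&(abs(z-78)<3)
    if o.sum()>5:
        q=u[o]; c=cv2.minEnclosingCircle(q.astype(np.float32)); m=np.array(c[0]); print(' peg',o.sum(),m.round(1),c[1],'ang',np.arctan2(m[1],m[0]).round(3),'rad',np.hypot(*m).round(1))
    # slot line: dark grey points at deck height
    s=reg&(np.hypot(u[...,0],u[...,1])<38)&(abs(z-30)<6)
    if s.sum()>50:
        q=u[s];w,v=np.linalg.eigh(np.cov((q).T)); a=np.arctan2(v[1,1],v[0,1])-np.pi/2
        print(' slot',s.sum(),'joint angle mod pi',((a+np.pi/2)%np.pi-np.pi/2).round(3))
for f in sys.argv[1:]: peg(f)
E
python3 pg.py t0 s0 w1 t1
```

```text
t0 disc [-0.4  0.6] 40.3 48.9
 peg 38 [ 4.5 26.2] 5.6047682762146 ang 1.402 rad 26.6
 slot 566 joint angle mod pi 1.377
s0 disc [ 0.3 -0.5] 40.9 50.1
 peg 64 [ 5.4 24.3] 5.888435363769531 ang 1.351 rad 24.9
 slot 745 joint angle mod pi 1.38
w1 disc [-0.2 -0.9] 40.2 49.7
 peg 115 [ 4.9 25. ] 5.7384257316589355 ang 1.378 rad 25.4
 slot 1031 joint angle mod pi 1.377
```

All three agree: the joint is at 1.377 rad. Next I descend behind the peg.

{"method": "carry_out", "body": {"grip": [-1,-1,-1,-1,-1,-1,-1,-1], "slide": [[-1,1,30],[-1,1,30],[0,0,30],[0,0,20],[0,0,15],[0,0,10],[0,0,5],[0,0,0]], "twist": [[0,0,0.01],[0,0,0],[0,0,0],[0,0,0],[0,0,0],[0,0,0],[0,0,0],[0,0,0]]}}

```text
time_s: 3.1
position: [0.5732, -0.0934, 0.0724]
tcp_rot: [[0.82, 0.572, -0.003], [0.572, -0.82, -0.002], [-0.003, -0.0, -1.0]]
force: [-0.0, 1.0, 0.0]
opening: 0.004
```

```bash
python3 -c "
from h import *
togo(-9.5,48,60,35.7)
togo(15.5,17,60,35.7)"
```

```text
t 3.1 w [573.2 -93.4  72.4] unit [-17.7  38.9] yaw 34.88 zax [-0.003 -0.002 -1.   ] F [-0.  1.  0.] op 0.004 q [-20.  39.  95.  -0.  46.  35.]
twist [-0.     0.003 -0.014]
slide(after twist) [12.1 -1.9 12.4]
t 3.1 w [573.2 -93.4  72.4] unit [-17.7  38.9] yaw 34.88 zax [-0.003 -0.002 -1.   ] F [-0.  1.  0.] op 0.004 q [-20.  39.  95.  -0.  46.  35.]
twist [-0.     0.003 -0.014]
slide(after twist) [12.  37.9 12.4]
```

{"method": "carry_out", "body": {"grip": [-1,-1,-1,-1], "slide": [[6,-1,6],[6,-1,6],[0,0,0],[0,0,0]], "twist": [[0,0,-0.014],[0,0,0],[0,0,0],[0,0,0]]}}

```text
time_s: 3.5
position: [0.5844, -0.085, 0.0618]
tcp_rot: [[0.812, 0.584, 0.002], [0.584, -0.812, -0.003], [-0.0, 0.004, -1.0]]
force: [-0.7, 0.6, 0.4]
opening: 0.006
```

```bash
python3 -c "
from h import *
togo(-9.5,48,60,35.7)
togo(15.5,17,60,35.7);cap('wrist','w2')" | grep -v wrist; python3 pg.py w2
```

```text
t 3.5 w [584.4 -85.   61.8] unit [-6.9 48. ] yaw 35.74 zax [ 0.002 -0.003 -1.   ] F [-0.7  0.6  0.4] op 0.006 q [-19.  40.  94.  -0.  45.  35.]
twist [0.004 0.    0.001]
slide(after twist) [-2.  -1.6  1.8]
t 3.5 w [584.4 -85.   61.8] unit [-6.9 48. ] yaw 35.74 zax [ 0.002 -0.003 -1.   ] F [-0.7  0.6  0.4] op 0.006 q [-19.  40.  94.  -0.  45.  35.]
twist [0.004 0.    0.001]
slide(after twist) [-2.  38.2  1.8]
         7.69724056e-02],
       [ 9.99999485e-01,  6.24775315e-04,  7.99286453e-04,
         8.56255699e-04],
       [ 5.93127507e-04,  2.79126022e-01, -9.60254296e-01,
        -1.61981002e-01],
       [ 0.00000000e+00,  0.00000000e+00,  0.00000000e+00,
         1.00000000e+00]])}
w2 disc [16.1  7.1] 35.5 49.6
 slot 151 joint angle mod pi 0.427
```

View pics/w2.png

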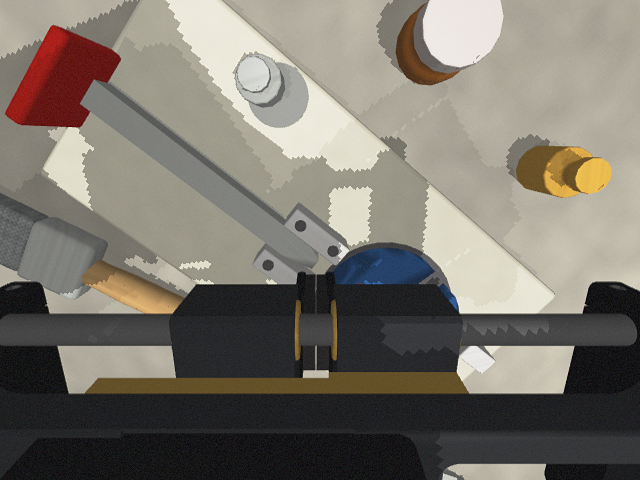

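The fingers are down beside the peg, which they now hide; nothing has been touched. I'll push along tool +y.

{"method": "carry_out", "body": {"grip": [-1,-1,-1,-1,-1,-1,-1,-1,-1], "slide": [[-1,4,1],[-1,4,0],[0,4,0],[0,4,0],[0,4,0],[0,4,0],[0,4,0],[0,4,0],[0,0,0]], "twist": [[0,0,0],[0,0,0],[0,0,0],[0,0,0],[0,0,0],[0,0,0],[0,0,0],[0,0,0],[0,0,0]]}}

```text
time_s: 4.45
position: [0.5948, -0.0977, 0.0607]
tcp_rot: [[0.817, 0.577, -0.015], [0.577, -0.816, 0.026], [0.003, -0.03, -1.0]]
force: [0.6, -0.7, -0.2]
opening: 0.003
```

```bash
python3 -c "
from h import *
togo(15.5,17,60,35.7);cap('scene','s3');cap('top','t3')" | grep -v e-; python3 pg.py s3 t3
```

```text
t 4.45 w [594.8 -97.7  60.7] unit [ 4.1 35.9] yaw 35.26 zax [-0.015  0.026 -1.   ] F [ 0.6 -0.7 -0.2] op 0.003 q [-20.  41.  91.   1.  49.  33.]
twist [-0.03  -0.003 -0.008]
slide(after twist) [-3.1 21.9  0.7]
scene {'fx': 612.6402885058601, 'fy': 612.6402885058601, 'cx': 314.5935110455777, 'cy': 238.17129201290925, 'position': array([ 0.98031626, -0.34079539,  0.67516252]), 'rotation': array([[ 0.57025098, -0.58228801,  0.57944326],
       [ 0.8213085 ,  0.39012602, -0.41623795],
       [ 0.01631447,  0.71326178,  0.70070784]])}
       [-0.99994826,  0.00687069,  0.00750204],
       [ 0.00863172,  0.18279274,  0.98311358]])}
s3 disc [ 4.7 -3.4] 38.7 50.0
 slot 372 joint angle mod pi 1.182
```

View pics/s3.png

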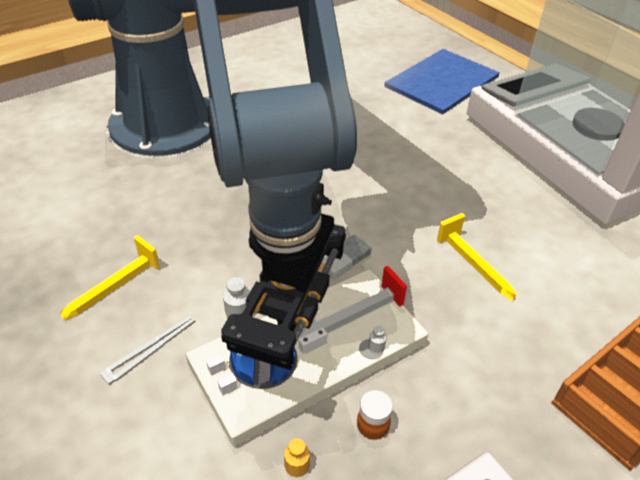

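The disc has begun to turn. The arm covers only about half of each small step, so I continue.

{"method": "carry_out", "body": {"grip": [-1,-1,-1,-1,-1,-1,-1,-1], "slide": [[-1,5,0],[-1,5,0],[-1,5,0],[0,5,0],[0,5,0],[0,5,0],[0,3,0],[0,0,0]], "twist": [[-0.03,0,0],[-0.01,0,0],[0,0,0],[0,0,0],[0,0,0],[0,0,0],[0,0,0],[0,0,0]]}}

```text
time_s: 5.35
position: [0.606, -0.1219, 0.0597]
tcp_rot: [[0.818, 0.575, -0.005], [0.575, -0.818, 0.004], [-0.002, -0.006, -1.0]]
force: [-0.7, 2.2, 0.8]
opening: 0.006
```

```bash
python3 -c "
from h import *
togo(15.5,17,60,35.7);cap('scene','s4');cap('top','t4')" | grep -v e-|head -3; python3 pg.py s4 t4
```

```text
t 5.35 w [ 606.  -121.9   59.7] unit [16.8 12.3] yaw 35.07 zax [-0.005  0.004 -1.   ] F [-0.7  2.2  0.8] op 0.006 q [-22.  42.  90.   0.  49.  33.]
twist [-0.006  0.002 -0.011]
slide(after twist) [ 2.  -4.4 -0.3]
```

View pics/s4.png

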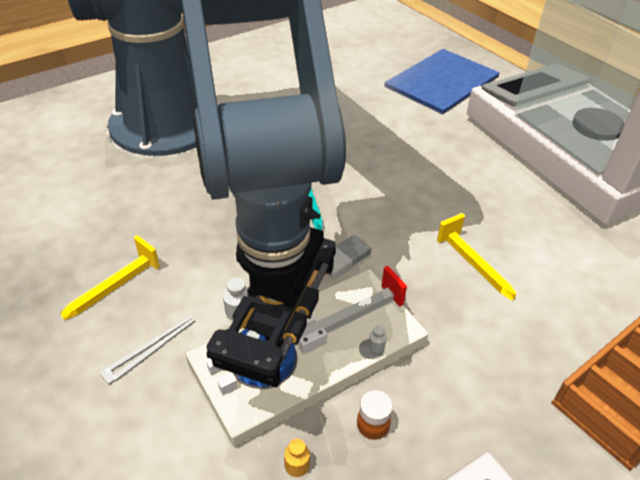

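The gripper hides the disc. I'll back off, rise and look.

{"method": "carry_out", "body": {"grip": [-1,-1,-1,-1,-1,-1,-1,-1,-1,-1], "slide": [[0,-10,0],[0,-20,-5],[0,-20,-30],[0,-20,-40],[0,-20,-40],[0,-20,-30],[0,-10,-10],[-20,0,0],[-20,0,0],[0,0,0]], "twist": [[0,0,0],[0,0,0],[0,0,0],[0,0,0],[0,0,0],[0,0,0],[0,0,0],[0,0,0],[0,0,0],[0,0,0]]}}

```text
time_s: 6.45
position: [0.5074, -0.0468, 0.2188]
tcp_rot: [[0.817, 0.577, 0.019], [0.577, -0.817, -0.009], [0.01, 0.018, -1.0]]
force: [0.5, 0.3, 0.0]
opening: 0.004
```

```bash
python3 -c "
from h import *
st();cap('wrist','w5');cap('scene','s5');cap('top','t5')" | grep -v e-|head -1; python3 pg.py w5 s5 t5
```

```text
t 6.45 w [507.4 -46.8 218.8] unit [-86.   81.8] yaw 35.22 zax [ 0.019 -0.009 -1.   ] F [0.5 0.3 0. ] op 0.004 q [-18.  21.  99.  -0.  58.  37.]
w5 disc [-0.3 -0.7] 40.2 49.7
 peg 124 [25.7 -0.7] 6.0894575119018555 ang -0.028 rad 25.7
 slot 1363 joint angle mod pi 0.002
s5 disc [ 0.6 -1.6] 40.4 49.9
 peg 79 [25.8 -0.7] 6.1208014488220215 ang -0.025 rad 25.8
 slot 408 joint angle mod pi 0.02
 slot 58 joint angle mod pi -0.234
```

View pics/w5.png

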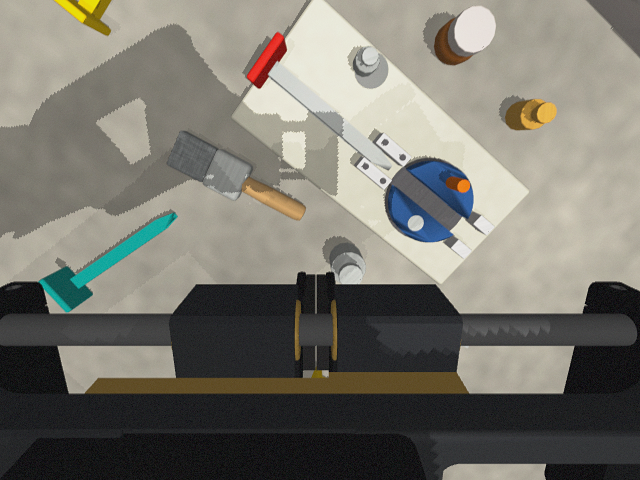

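The slot is in line: about 0.00 ±0.03 rad (wrist and scene agree; top mostly hidden). In the picture the slot runs from guide (380,165) to keeper (470,235). Next I turn the tool and go behind the plate.

{"method": "carry_out", "body": {"grip": [-1,-1,-1,-1,-1,-1], "slide": [[0,0,0],[0,0,0],[0,0,0],[0,0,0],[0,0,0],[0,0,0]], "twist": [[0,0,0.14],[0,0,0.14],[0,0,0.14],[0,0,0.14],[0,0,0.11],[0,0,0]]}}

```text
time_s: 7.2
position: [0.5154, -0.0459, 0.2156]
tcp_rot: [[0.997, -0.08, 0.022], [-0.08, -0.997, -0.008], [0.023, 0.007, -1.0]]
force: [-0.3, 1.4, 0.5]
opening: -0.001
```

```bash
python3 -c "
from h import *
togo(0,232,200,-3.25)
for f in ['w5','s5']:
    rgb,d,P=load(f);hsv=cv2.cvtColor(rgb,cv2.COLOR_RGB2HSV);H,S,V=[hsv[...,i].astype(int) for i in range(3)]
    z=P[...,2]*1000;u=(P[...,:2]*1000-O)@R2
    o=((H<3)|(H>174))&(S>170)&(z>68)&(z<78)&(abs(u[...,0])<40)&(d>0)
    print(f,o.sum(),np.percentile(u[o],[1,50,99],axis=0).round(1).tolist(),z[o].mean())
"
```

```text
t 7.2 w [515.4 -45.9 215.6] unit [-78.   83.1] yaw -4.59 zax [ 0.022 -0.008 -1.   ] F [-0.3  1.4  0.5] op -0.001 q [-17.  22.  99.  -0.  58.  77.]
twist [ 0.007 -0.023 -0.023]
slide(after twist) [  78.  -148.9   15.6]
w5 572 [[-20.6, 194.9], [0.7, 198.5], [21.3, 202.6]] 71.47558818847563
s5 175 [[-21.0, 193.3], [1.3, 197.0], [21.3, 202.2]] 71.35330814287484
```

{"method": "carry_out", "body": {"grip": [-1,-1,-1,-1,-1,-1,-1], "slide": [[20,-30,0],[20,-30,0],[20,-30,0],[15,-30,0],[5,-28,0],[0,0,0],[0,0,0]], "twist": [[0.007,-0.023,-0.023],[0,0,0],[0,0,0],[0,0,0],[0,0,0],[0,0,0],[0,0,0]]}}

```text
time_s: 7.9
position: [0.6111, 0.1034, 0.2113]
tcp_rot: [[0.999, -0.039, -0.001], [-0.039, -0.999, 0.0], [-0.001, -0.0, -1.0]]
force: [0.2, -0.4, 0.5]
opening: 0.009
```

```bash
python3 -c "
from h import *
togo(0,232,50,-3.25)"
```

```text
t 7.9 w [611.1 103.4 211.3] unit [  9.1 237.6] yaw -2.25 zax [-0.001  0.    -1.   ] F [ 0.2 -0.4  0.5] op 0.009 q [-1. 31. 84.  0. 66. 92.]
twist [-0.     0.001  0.018]
slide(after twist) [ -9.1   5.6 161.3]
```

{"method": "carry_out", "body": {"grip": [-1,-1,-1,-1,-1,-1], "slide": [[0,0,30],[0,0,30],[0,0,30],[0,0,25],[0,0,15],[0,0,0]], "twist": [[0,0,0.018],[0,0,0],[0,0,0],[0,0,0],[0,0,0],[0,0,0]]}}

```text
time_s: 8.5
position: [0.6127, 0.0979, 0.0775]
tcp_rot: [[0.999, -0.055, 0.003], [-0.055, -0.999, -0.002], [0.003, 0.001, -1.0]]
force: [-0.7, -0.7, -0.2]
opening: 0.004
```

```bash
python3 -c "
from h import *
togo(0,228,50,-3.25)"
```

```text
t 8.5 w [612.7  97.9  77.5] unit [ 11.  232.2] yaw -3.13 zax [ 0.003 -0.002 -1.   ] F [-0.7 -0.7 -0.2] op 0.004 q [-1. 40. 89. -0. 50. 92.]
twist [ 0.001 -0.003  0.002]
slide(after twist) [-11.    4.2  27.5]
```

{"method": "carry_out", "body": {"grip": [-1,-1,-1,-1,-1], "slide": [[-6,0,10],[-5,0,10],[-2,0,7],[0,0,2],[0,0,0]], "twist": [[0,0,0],[0,0,0],[0,0,0],[0,0,0],[0,0,0]]}}

```text
time_s: 9.0
position: [0.5999, 0.0968, 0.0485]
tcp_rot: [[0.998, -0.055, 0.006], [-0.055, -0.998, -0.002], [0.006, 0.002, -1.0]]
force: [-1.0, 1.2, 0.0]
opening: 0.005
```

```bash
python3 -c "
from h import *
togo(0,215,52,-3.25);cap('wrist','w6')">o.txt; head -3 o.txt; python3 pg.py w6
```

```text
t 9.0 w [599.9  96.8  48.5] unit [ -1.7 230.3] yaw -3.16 zax [ 0.006 -0.002 -1.   ] F [-1.   1.2  0. ] op 0.005 q [-1. 42. 92. -0. 45. 92.]
twist [ 0.002 -0.006  0.002]
slide(after twist) [ 1.7 15.3 -3.5]
```

View pics/w6.png

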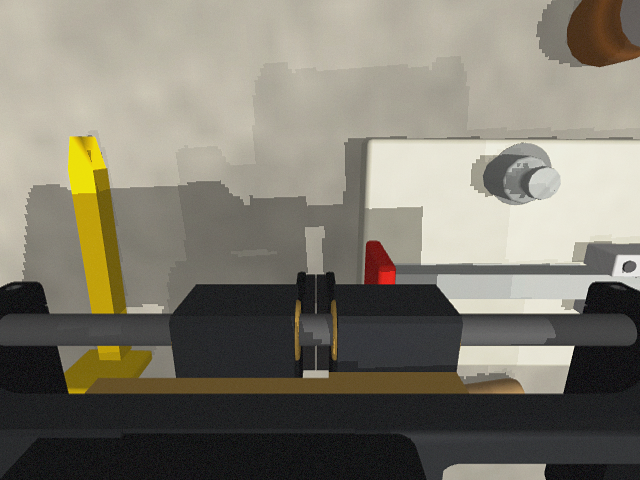

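The fingers sit behind the plate (fingers at 316,290; plate at 380,265). Now I push.

{"method": "carry_out", "body": {"grip": [-1,-1,-1,-1,-1,-1,-1,-1], "slide": [[1,6,-2],[1,6,-1],[0,6,0],[0,6,0],[0,8,0],[0,8,0],[0,8,0],[0,8,0]], "twist": [[0,-0.006,0],[0,0,0],[0,0,0],[0,0,0],[0,0,0],[0,0,0],[0,0,0],[0,0,0]]}}

```text
time_s: 9.85
position: [0.6006, 0.0371, 0.0537]
tcp_rot: [[0.998, -0.055, 0.004], [-0.055, -0.999, -0.001], [0.004, 0.001, -1.0]]
force: [0.0, 1.5, 0.4]
opening: 0.004
```

```bash
cat > bar.py <<'E'
from h import *
import sys
for n,f in [('scene','s'),('top','t')]:
    f+=sys.argv[1]; cap(n,f)
    rgb,d,P=load(f);hsv=cv2.cvtColor(rgb,cv2.COLOR_RGB2HSV);H,S,V=[hsv[...,i].astype(int) for i in range(3)]
    z=P[...,2]*1000;u=(P[...,:2]*1000-O)@R2
    o=((H<3)|(H>174))&(S>170)&(z>33)&(z<90)&(abs(u[...,0])<40)&(u[...,1]>60)&(d>0)
    if o.sum()>10: print('RED',f,o.sum(),np.percentile(u[o],[2,50,98],axis=0).round(1).tolist(),z[o].max().round(1))
E
cat > look.sh <<'E'
python3 -c "
from h import *
togo(0,102,50,-3.25)"; python3 bar.py $1 | grep RED; python3 pg.py s$1 t$1
E
bash look.sh 7
```

```text
t 9.85 w [600.6  37.1  53.7] unit [  2.3 170.8] yaw -3.13 zax [ 0.004 -0.001 -1.   ] F [0.  1.5 0.4] op 0.004 q [-7. 42. 93. -0. 45. 86.]
twist [ 0.001 -0.004  0.002]
slide(after twist) [-2.3 68.8  3.7]
RED s7 460 [[-14.9, 151.9], [9.0, 153.7], [22.7, 163.6]] 79.1
s7 disc [ 0.5 -1.5] 40.4 50.0
 peg 37 [25.6 -1.7] 6.559996128082275 ang -0.067 rad 25.6
 slot 297 joint angle mod pi 0.024
t7 disc [-0.8  0.9] 40.0 48.7
 peg 41 [25.4  0.7] 5.490857124328613 ang 0.029 rad 25.4
 slot 336 joint angle mod pi 0.008
```

View pics/s7.png

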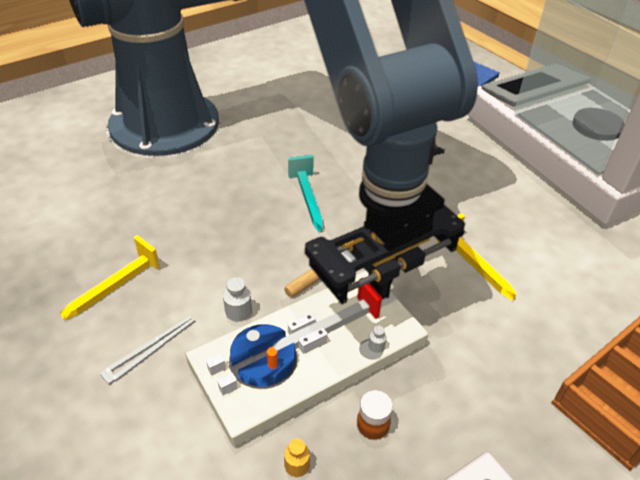

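The bar is sliding in cleanly, with its nose in the slot and the plate front at y≈152. I continue.

{"method": "carry_out", "body": {"grip": [-1,-1,-1,-1,-1,-1,-1], "slide": [[-2,8,2],[-1,8,1],[0,8,0],[0,8,0],[0,8,0],[0,6,0],[0,0,0]], "twist": [[0,0,0],[0,0,0],[0,0,0],[0,0,0],[0,0,0],[0,0,0],[0,0,0]]}}

```text
time_s: 10.65
position: [0.5955, -0.0131, 0.0511]
tcp_rot: [[0.998, -0.056, 0.006], [-0.056, -0.998, -0.001], [0.006, 0.001, -1.0]]
force: [0.6, 0.0, 1.2]
opening: 0.006
```

```bash
bash look.sh 8
```

```text
t 10.65 w [595.5 -13.1  51.1] unit [1.000e-01 1.204e+02] yaw -3.2 zax [ 0.006 -0.001 -1.   ] F [0.6 0.  1.2] op 0.006 q [-12.  41.  94.   0.  44.  81.]
twist [ 0.001 -0.006  0.001]
slide(after twist) [-0.1 18.4  1.1]
RED s8 453 [[-17.1, 101.7], [7.1, 103.1], [20.7, 111.0]] 76.4
s8 disc [-0.4 -1.7] 40.9 50.0
 peg 25 [27.7 -1.5] 5.264473915100098 ang -0.053 rad 27.8
```

Around 19 mm remain. I'll take smaller steps and watch the force.

{"method": "carry_out", "body": {"grip": [-1,-1,-1,-1,-1], "slide": [[0,5,0],[0,5,0],[0,5,0],[0,4,0],[0,0,0]], "twist": [[0,0,0],[0,0,0],[0,0,0],[0,0,0],[0,0,0]]}}

```text
time_s: 11.25
position: [0.5943, -0.0319, 0.0509]
tcp_rot: [[0.999, -0.054, 0.006], [-0.054, -0.999, -0.0], [0.006, 0.0, -1.0]]
force: [0.8, 1.0, -0.0]
opening: 0.002
```

```bash
bash look.sh 9
```

```text
t 11.25 w [594.3 -31.9  50.9] unit [ -0.  101.5] yaw -3.09 zax [ 0.006 -0.    -1.   ] F [ 0.8  1.  -0. ] op 0.002 q [-14.  41.  94.   0.  44.  79.]
twist [ 0.    -0.006  0.003]
slide(after twist) [ 0.  -0.5  0.9]
RED s9 407 [[-15.9, 82.7], [7.9, 84.3], [21.1, 92.5]] 76.0
s9 disc [ 0.5 -1.7] 40.6 50.0
 peg 29 [26.1 -1.2] 5.977499961853027 ang -0.045 rad 26.1
```

{"method": "carry_out", "body": {"grip": [-1,-1,-1], "slide": [[0,3,0],[0,3,0],[0,0,0]], "twist": [[0,0,0],[0,0,0],[0,0,0]]}}

```text
time_s: 11.65
position: [0.5938, -0.0342, 0.0509]
tcp_rot: [[0.998, -0.056, 0.006], [-0.056, -0.998, 0.006], [0.006, -0.006, -1.0]]
force: [0.3, -1.2, 0.3]
opening: 0.008
```

```bash
bash look.sh 10
```

```text
t 11.65 w [593.8 -34.2  50.9] unit [-0.4 99.2] yaw -3.21 zax [ 0.006  0.006 -1.   ] F [ 0.3 -1.2  0.3] op 0.008 q [-14.  41.  94.   1.  44.  79.]
twist [-0.006 -0.006  0.001]
slide(after twist) [ 0.4 -2.8  0.9]
RED s10 364 [[-15.3, 80.2], [7.4, 81.9], [21.1, 90.1]] 75.3
s10 disc [ 0.9 -0.9] 40.8 50.0
 peg 32 [25.9 -1.2] 6.073850154876709 ang -0.045 rad 25.9
```

{"method": "carry_out", "body": {"grip": [-1,-1], "slide": [[0,3,0],[0,3,0]], "twist": [[0,0,0],[0,0,0]]}}

```text
time_s: 11.95
position: [0.5935, -0.0347, 0.0511]
tcp_rot: [[0.998, -0.06, 0.007], [-0.061, -0.998, 0.015], [0.006, -0.015, -1.0]]
force: [3.3, 12.7, 2.3]
opening: 0.002
```

{"method": "carry_out", "body": {"grip": [-1,-1], "slide": [[0,3,0],[0,3,0]], "twist": [[0,0,0],[0,0,0]]}}

```text
time_s: 12.15
position: [0.5935, -0.0345, 0.0511]
tcp_rot: [[0.998, -0.064, 0.008], [-0.064, -0.998, 0.025], [0.006, -0.025, -1.0]]
force: [2.1, 11.1, 0.2]
opening: 0.005
```

```bash
bash look.sh 11
```

```text
t 12.15 w [593.5 -34.5  51.1] unit [-0.7 98.9] yaw -3.67 zax [ 0.008  0.025 -1.   ] F [ 2.1 11.1  0.2] op 0.005 q [-15.  41.  94.   2.  45.  77.]
twist [-0.025 -0.006 -0.007]
slide(after twist) [ 0.7 -3.1  1.1]
RED s11 351 [[-15.2, 80.1], [8.2, 81.7], [21.1, 89.4]] 79.6
s11 disc [ 0.  -1.6] 40.5 50.0
 peg 36 [25.7 -1.2] 6.063808917999268 ang -0.048 rad 25.7
```

The plate is against the guide: the force rose to 11–13 N and motion stopped. I'll back off, rise and check.

{"method": "carry_out", "body": {"grip": [-1,-1,-1,-1,-1,-1,-1,-1,-1,-1], "slide": [[0,-6,0],[0,-10,0],[0,-20,0],[0,-20,-20],[0,-20,-40],[-20,-20,-40],[-30,0,-40],[-30,0,-20],[-20,0,0],[0,0,0]], "twist": [[-0.025,0,0],[0,0,0],[0,0,0],[0,0,0],[0,0,0],[0,0,0],[0,0,0],[0,0,0],[0,0,0],[0,0,0]]}}

```text
time_s: 13.25
position: [0.4964, 0.0697, 0.2155]
tcp_rot: [[0.998, -0.061, 0.004], [-0.061, -0.998, -0.003], [0.004, 0.003, -1.0]]
force: [-0.1, -0.3, 0.9]
opening: 0.004
```

```bash
bash look.sh 12; python3 -c "
from h import *
cap('wrist','w12')">/dev/null; python3 pg.py w12
python3 - <<'E'
from h import *
for f in ['w12','s12','t12']:
    rgb,d,P=load(f);hsv=cv2.cvtColor(rgb,cv2.COLOR_RGB2HSV);H,S,V=[hsv[...,i].astype(int) for i in range(3)]
    z=P[...,2]*1000;u=(P[...,:2]*1000-O)@R2
    o=((H<3)|(H>174))&(S>170)&(z>68)&(z<78)&(abs(u[...,0])<40)&(u[...,1]>60)&(d>0)
    if o.sum(): print(f,'plate top',o.sum(),np.percentile(u[o],[2,50,98],axis=0).round(1).tolist(),z[o].mean().round(1))
    b=(S<60)&(abs(z-44)<4)&(abs(u[...,0])<9)&(u[...,1]<78)&(u[...,1]>-75)&(d>0)
    if b.sum(): print('  bar top',b.sum(),np.percentile(u[b],[1,50,99],axis=0).round(1).tolist(),z[b].mean().round(1))
E
```

```text
t 13.25 w [496.4  69.7 215.5] unit [-103.6  197.5] yaw -3.48 zax [ 0.004 -0.003 -1.   ] F [-0.1 -0.3  0.9] op 0.004 q [ -5.  21. 100.  -0.  58.  89.]
twist [ 0.003 -0.004 -0.004]
slide(after twist) [103.6  95.5 165.5]
RED s12 378 [[-19.1, 80.2], [4.2, 81.7], [20.9, 87.2]] 75.2
RED t12 156 [[-23.0, 83.4], [-6.2, 86.6], [18.2, 90.1]] 74.2
s12 disc [ 0.3 -1.6] 40.5 49.9
 peg 68 [25.7 -1.3] 6.6251630783081055 ang -0.052 rad 25.7
t12 disc [-0.3  0.6] 40.1 48.8
 peg 35 [25.4  0.6] 5.485840320587158 ang 0.023 rad 25.4
w12 disc [-0.5 -0.9] 40.5 49.6
 peg 58 [25.2 -0.6] 6.595250129699707 ang -0.022 rad 25.2
 slot 453 joint angle mod pi 0.001
w12 plate top 506 [[-21.0, 81.9], [-0.9, 86.1], [19.2, 89.4]] 71.3
  bar top 2270 [[-8.0, -58.3], [-1.1, 7.6], [7.7, 70.0]] 43.7
s12 plate top 176 [[-20.5, 80.3], [0.9, 83.5], [20.4, 87.5]] 71.5
  bar top 999 [[-8.8, -59.5], [-1.8, 3.0], [6.1, 76.2]] 44.2
t12 plate top 130 [[-22.2, 83.3], [-3.0, 86.6], [18.2, 90.2]] 70.7
  bar top 766 [[-7.7, -56.5], [-0.4, 13.9], [8.5, 76.6]] 43.0
```

View pics/w12.png

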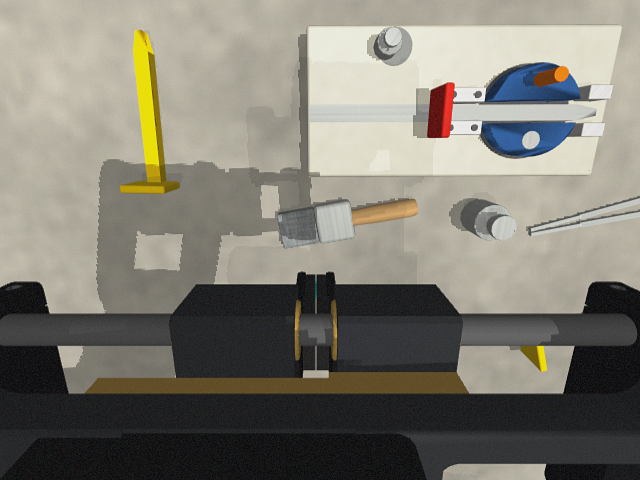

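View pics/s12.png

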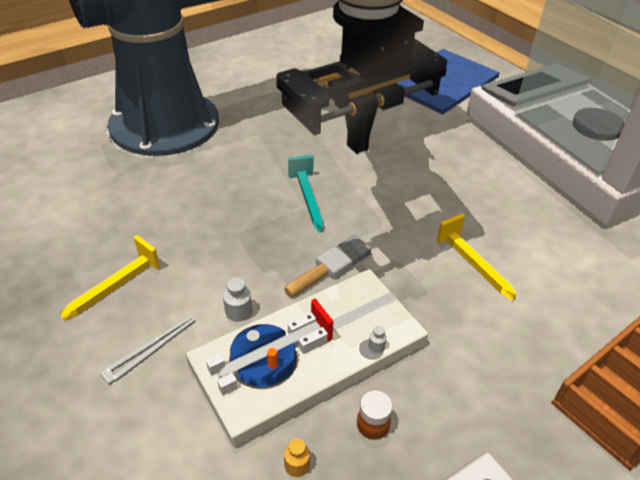

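The wrist view shows the red plate (440,110) tight against the guide (458), and the bar through the slot with its nose (595,113) in the keeper. Nothing else has moved and the arm is clear, so I hand in.

```bash
python3 -c "
from rig import bot
print(bot.hand_in())"
```

```text
the job is handed in; nothing more can be done
None
```

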